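Strip a pellet die onto its drying stands

ROBOT

A 6-joint arm with a two-finger parallel gripper is mounted at the origin on a cart in front of the work surface, level with it; the furniture and walls round the work are solid. World frame = base frame: x ahead of the robot, y to its left, z up, the work surface at z = 0. Lengths are in mm, angles in rad, forces in N, time in s.
With the tool pointing down it reaches from about 350 to 875 mm from the base axis. Payload 4.2 kg.
Tool frame: the origin (TCP) lies between the finger pads; the fingertips stand 25 mm ahead of it and the grasp point (between the pads) lies 6 mm ahead of it; z points along the fingers, y is the line along which they close (so a half turn about z gives the same grasp; the last joint's range is limited). The gripper opens to 85 mm and grips with 20 to 120 N. Pads are 22 mm wide; open, the fingers measure 114 mm over their backs; the gripper's body (76 mm by 85 mm) begins 54 mm behind the grasp point. The pads swing forward as they close: fully open they stand 13 mm farther back than shut.
Start: joints at [1.56, 0.385, 0.008, 0, -1.194, -0.259], TCP at [166.555, 602.378, 256.312] pointing down, gripper open.
Joint ranges: [-3.14, 3.14], [-1.21, 2.06], [-1.07, 1.41], [-3.16, 2.05], [-2.99, -0.16], [-3.1, 3.1]. Speed limits (rad/s): [2.79, 2.79, 3.14, 3.14, 3.14, 3.14].

INTERFACE

Orientations are given as a unit quaternion [x, y, z, w].
In Python, from bench import read_state, imaging, workorder, nets gives the robot as it stands.
- The arm moves only by the tool apply_moves, never from a script. Its argument "rows" is a list of rows, each an object with "hand": the opening, from -1 (shut) to 1 (fully open); "delta_pos": the shift along the tool's x, y, z in mm, a list of three; "yaw": the turn about the tool's z in rad. A call has 1 to 12 rows; each row is the pose to reach, as a shift and turn from the pose commanded when the call began, along the tool's axes at that moment; what a row does not reach only later rows make up. A row lasts 1/12 s, in which the tool goes at most 41.7 mm and 7.16 degrees, less where a joint would pass 70% of its speed; a pose out of reach is approached as far as the arm can. A call with a gripper value outside its range is refused whole. The fingers move at their own pace and stop on an object; the grip force is fixed at half the most. Time passes only in rows, so rows that repeat a pose let the fingers close. It gives the time, the measured TCP pose, the force, the opening and the grip force at its end, in the units of the state.
- read_state(): the state, without advancing time (a new reading comes with each control period).
- imaging.get_image(name): name is "scene" or "top"; returns a dict with "pixels" (400x640x3 uint8, red, green, blue), "fx", "fy", "cx", "cy" (pixels), "xyz" and "rotation" of the camera in the world. Camera axes: x right, y down, z forward; pixel columns grow to the right and rows downward; lengths in mm; the calibration is good to about 2 mm. A picture is of the moment at which its call begins. There is no depth.
- workorder.job_done(): hands the job in; it is judged then, once.
Trained networks look in the newest picture that a camera, given by its name, has taken for a name from the list of things; names that differ only in an ending like _2 or _b are one class to them, and where a whole thing is asked for, a point or a joint stands for the part that bears it (a point fixed in the world has none). Each returns a list of dicts, best first, with "score" (0 to 1); they miss things now and then, are a little off and sometimes report something else, mostly with a low value. They report only what shows in the picture. A call takes as long as a camera call. They do not tell look-alikes from the thing itself.
- nets.find_in(camera, query): "location" ([row, column] in pixels, amid what is visible of it).
- nets.pinpoint(camera, query): "location" ([row, column] in pixels: a listed point, or the origin of a listed thing).
The state is a dict: "clock": time; "joints": joint angles; "joint_vel": joint speeds; "joint_efforts": joint torques, N m; "position": TCP position; "ee_rot": TCP orientation; "contact_force": force on the tool from outside, world axes, zero at the start; "wrist_torque": the same for the moment, N m; "gripper_width": finger opening in mm; "grasp_force": force on a finger pad.
Only numpy, scipy, OpenCV 4.12 (cv2) and the standard library are available. Lean on these libraries where they do the work, as an engineer would, in place of code of your own. Each camera call takes 0.05 s, during which the arm holds its last target. There are 200 camera calls.

TASK

The washed pellet die is still stacked together. Take it apart and put every part on its own white drying stand: the plunger hanging by its head in the hole of the bridge, the stop ring down over the short cone, the sleeve down over the tall peg, and the base lying flat on the floor of the round dish. Every part must end fully seated and upright, and the two sample vials among the stands must not be knocked over or pushed away.

Things in the scene. Friction and masses are not known exactly. Their poses are not given: they have to be found in the camera images.
- plunger: Top part of the stack: steel plunger, round head 42 mm in diameter, 14.5 mm thick, on a shank 20 mm in diameter, 40 mm long, pointing down through the stop ring 24 mm deep into the sleeve; lifts straight out; about 0.25 kg. Origin: centre of the shank's lower end (head underside at z = 40 mm, top 54.5 mm), z up along its axis. Origin 36 mm above the bench at the start.
- stop_ring: Second from the top: plain aluminium ring, outer diameter 51 mm, bore 28 mm, 16 mm high, 0.12 kg, lying loose on the sleeve under the plunger's head, its underside 60 mm above the bench at the start. Origin: centre of its underside, z up.
- die_sleeve: Third: thick steel cylinder, outer diameter 58 mm (two raised bands 58.5 mm, near top and bottom), bore 23 mm right through, 46 mm high, about 0.6 kg, standing on the base with its bore over the base's spigot; lift it 18 mm straight up to clear that. Underside 14 mm above the bench at the start. Origin: centre of its underside, z up.
- die_base: Bottom: dark steel disc 80 mm in diameter, 14 mm thick, with a bright upright spigot 20 mm in diameter and 18 mm high in the middle (its top 32 mm above the underside), about 0.5 kg, loose on the bench. Grasp it by the spigot once the sleeve is off. Origin: centre of its underside, z up.
- plunger_bridge: White plastic bridge (fixed): plate 70 mm (x) by 84 mm (y), 8 mm thick, on two side walls at its y ends, top 58 mm above the bench, with a round through hole 34 mm in diameter in the middle. The plunger's shank goes down the hole and its head rests on the plate. Origin: on the bench under the centre of the hole, z up.
- short_cone: White plastic stand (fixed): round foot 68 mm in diameter and 10 mm thick with a short cone in the middle, 23 mm in diameter at the foot, tapering to a 6 mm rounded tip 36 mm above the bench. For the stop ring, which comes to rest flat on the foot. Origin: on the bench under the cone's axis, z up.
- tall_peg: White plastic stand (fixed): round foot 68 mm in diameter and 10 mm thick with a slender tapered peg in the middle, 17 mm in diameter at the foot, 9 mm near its top 66 mm and tip 68 mm above the bench. For the sleeve, which comes to rest flat on the foot. Origin: on the bench under the peg's axis, z up.
- round_dish: White plastic round dish (fixed), 112 mm in diameter, rim 13 mm above the bench, wall 3 mm, flat floor 4 mm above the bench and 102 mm in diameter. For the base. Origin: on the bench under its centre, z up.
- vial_c: Small clear sample vial with a white cap, 29 mm in diameter, 51 mm tall, 20 g, standing loose between the stands; leave it standing. Origin: centre of its underside, z up.
- vial_b: Small clear sample vial with a blue cap, 29 mm in diameter, 54 mm tall, 30 g, standing loose between the stands; leave it standing. Origin: centre of its underside, z up.
Not all that is in view belongs to the job. Leave any yellow look-alike of the plunger alone.

How it is judged:
By the outcome, as a careful person would: the job done as asked, in the order asked, and still so for the second after the job is handed in, with the robot touching nothing.
It also fails if it takes over 125 s, if anything falls off the work surface, if the arm or the gripper's body presses on something with over 40 N, if the wrist force passes 120 N, or if a joint passes its speed limit or range.

## Working session

There is one attempt and no reset: what is moved stays moved. The work goes in short steps, Python scripts to look and compute and a tool call to move; the robot and the scene stay as the last step left them, time stands still between calls to the robot, and variables do not carry over. Pictures are saved under pics/ and viewed, at most 14 in all, crops included, and the job is handed in when it is done.

Besides the shell and the picture viewer there is one more tool, called after "Call:" as name(argument=value, ...) on one line, values as JSON. apply_moves: Moves the arm, as the interface text tells. Its arguments: {"type":"object","properties":{"rows":{"type":"array"}},"required":["rows"]}

```bash
mkdir -p pics; ls
cat > h.py <<'E'
import numpy as np,cv2
from bench import read_state, imaging, workorder, nets
from scipy.spatial.transform import Rotation as R
def rot(r):
    r=np.array(r,float)
    return r if r.shape==(3,3) else R.from_quat(r).as_matrix()
def ray(im,rc,z):
    d=rot(im['rotation'])@np.array([(rc[1]-im['cx'])/im['fx'],(rc[0]-im['cy'])/im['fy'],1])
    o=np.array(im['xyz']);return o+d*(z-o[2])/d[2]
def proj(im,p):
    c=rot(im['rotation']).T@(np.array(p)-im['xyz']);return im['cy']+im['fy']*c[1]/c[2],im['cx']+im['fx']*c[0]/c[2]
def save(im,n,crop=None,s=1):
    a=im['pixels'][:,:,::-1]
    if crop: a=a[crop[0]:crop[1],crop[2]:crop[3]]
    cv2.imwrite('pics/'+n,cv2.resize(a,None,fx=s,fy=s,interpolation=cv2.INTER_CUBIC))
E
python3 - <<'E'
from h import *
np.set_printoptions(precision=1,suppress=True)
print(read_state())
Z=dict(plunger=36,stop_ring=60,die_sleeve=14,die_base=0,plunger_bridge=0,short_cone=0,tall_peg=0,round_dish=0,vial_c=0,vial_b=0)
for c in('scene','top'):
    im=imaging.get_image(c);save(im,c+'0.png');print(c,im['xyz'],im['rotation'],im['fx'])
    for n,z in Z.items():
        print(n,[(np.round(d['location']),round(d['score'],2),ray(im,d['location'],z)[:2]) for d in nets.pinpoint(c,n)[:3]])
E
```

```text
pics
{'clock': 0.0, 'joints': array([ 1.6,  0.4,  0. , -0. , -1.2, -0.3]), 'joint_vel': array([-0., -0.,  0., -0., -0., -0.]), 'joint_efforts': array([ -0. , -39.2,  18.8,   4.2,  -0. ,  -0. ]), 'position': array([166.4, 601.9, 255.2]), 'ee_rot': array([ 1. , -0.1, -0. ,  0. ]), 'contact_force': array([ 0.2,  0.5, -0. ]), 'wrist_torque': array([ 0.,  0., -0.]), 'grasp_force': 0.0, 'gripper_width': 85.22707948344396}
scene [  52.3 -133.6  724.9] [ 0.9 -0.4  0.1 -0.3] 398.1167545568076
plunger [(array([217., 198.]), 0.91, array([262.6, 454.4])), (array([211., 230.]), 0.75, array([322.8, 417.8])), (array([178., 302.]), 0.65, array([512.5, 382.1]))]
stop_ring [(array([180., 280.]), 0.71, array([454.9, 396.7]))]
die_sleeve [(array([196., 277.]), 0.67, array([443.2, 397.7]))]
die_base [(array([200., 276.]), 0.73, array([441.6, 398.7]))]
plunger_bridge [(array([290., 397.]), 0.93, array([457.4,  38.1])), (array([201., 276.]), 0.61, array([437.5, 395.4]))]
short_cone [(array([242., 436.]), 0.88, array([617.2,  51.4])), (array([178., 279.]), 0.61, array([495.1, 452.3]))]
tall_peg [(array([204
[... 635 characters left out ...]
, 257.]), 0.65, array([434.6, 393.7]))]
die_sleeve [(array([220., 261.]), 0.5, array([442.3, 391.6])), (array([217., 256.]), 0.22, array([449.3, 402.6]))]
die_base [(array([219., 257.]), 0.72, array([447.2, 401.3]))]
plunger_bridge []
short_cone [(array([140., 415.]), 0.63, array([618.9,  47.6]))]
tall_peg [(array([219., 344.]), 0.74, array([442.2, 213.4])), (array([142., 347.]), 0.57, array([619.1, 200.4]))]
round_dish [(array([222., 344.]), 0.78, array([435.8, 212. ]))]
vial_c [(array([172., 300.]), 0.68, array([551.3, 307.9])), (array([180., 378.]), 0.67, array([527.7, 135. ]))]
vial_b [(array([172., 300.]), 0.68, array([551.3, 307.9])), (array([180., 378.]), 0.67, array([527.7, 135. ]))]
```

View pics/scene0.png

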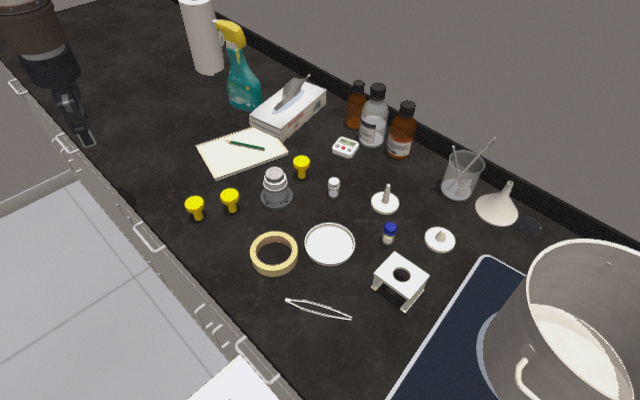

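View pics/top0.png

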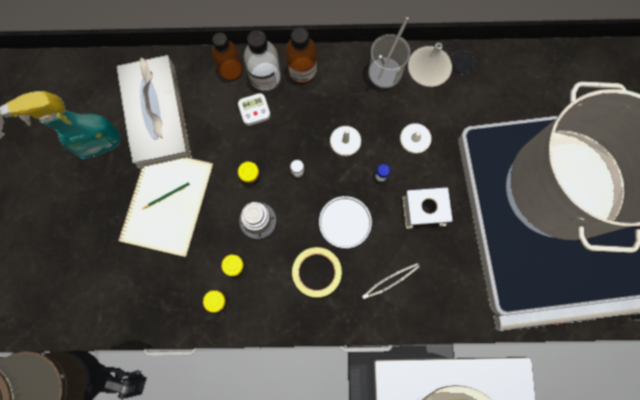

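The scene image shows the grey stack at (row 190, col 275), with yellow plunger look-alikes at (205,195), (198,230) and (165,302). In the top image the stack is at (219,257) and the yellow ones are at (301,214), (265,232) and (172,248). The stands are the bridge (290,400 scene / 207,429 top), cone (240,440 / 138,416), peg (203,385 / 141,346) and dish (243,330 / 222,345). The vials are at (187,334) and (232,390). I choose the grey one on the stack and check it in a crop, measuring outlines at the same time.

Run:
```python
from h import *
np.set_printoptions(precision=1,suppress=True)
print(R.from_quat(read_state()['ee_rot']).as_matrix())
ims={c:imaging.get_image(c) for c in('scene','top')}
# white blobs around the stands -> hull ellipse centre, world xy at the given heights
for n,p,z in(('short_cone',(618,49,10),10),('tall_peg',(618,206,10),10),('round_dish',(439,213,13),13),('bridge',(455,38,58),58)):
  for c,im in ims.items():
    hsv=cv2.cvtColor(im['pixels'],cv2.COLOR_RGB2HSV)
    m=((hsv[...,2]>120)&(hsv[...,1]<70)).astype(np.uint8)
    k,lab,st,cen=cv2.connectedComponentsWithStats(m)
    r,q=proj(im,p);r,q=int(r),int(q)
    w=lab[r-6:r+7,q-6:q+7].ravel();w=w[w>0]
    l=np.bincount(w).argmax()
    cn=max(cv2.findContours((lab==l).astype(np.uint8),0,1)[0],key=len).reshape(-1,2)
    wp=np.array([ray(im,(v,u),z)[:2] for u,v in cn],np.float32)
    (x,y),rad=cv2.minEnclosingCircle(wp)
    print(n,c,'enc',x,y,rad,'mid',(wp.min(0)+wp.max(0))/2,wp.max(0)-wp.min(0))
S=[]
for c,im in ims.items():
    r,q=map(int,proj(im,(443,399,45)));a=im['pixels'][r-32:r+32,q-32:q+32,::-1]
    S.append(cv2.resize(a,(390,390),interpolation=cv2.INTER_CUBIC)); print(c,r-32,q-32)
cv2.imwrite('pics/stack.png',np.hstack(S))
```

```text
[[ 1.  -0.3 -0. ]
 [-0.3 -1.  -0. ]
 [-0.   0.  -1. ]]
short_cone scene enc 620.2348022460938 48.678184509277344 36.83556365966797 mid [620.1  49. ] [72.5 67.8]
short_cone top enc 621.6282348632812 48.68126678466797 35.544044494628906 mid [621.3  48.5] [70.4 69.5]
tall_peg scene enc 629.7110595703125 210.6254119873047 50.51763916015625 mid [628.2 204.9] [91.2 68.8]
tall_peg top enc 619.3856201171875 205.41854858398438 35.282711029052734 mid [618.8 205.3] [68.2 67.3]
round_dish scene enc 436.424560546875 210.16171264648438 58.68946838378906 mid [436.  212.2] [112.1 113.3]
round_dish top enc 435.3248291015625 211.71836853027344 57.03697967529297 mid [435.7 211.3] [111.3 111.9]
bridge scene enc 444.893310546875 34.927452087402344 66.63768005371094 mid [444.9  34.9] [102.7  97.5]
bridge top enc 453.7030029296875 44.724937438964844 60.29991149902344 mid [454.4  41.7] [82.8 95.4]
scene 154 243
top 184 223
```

View pics/stack.png

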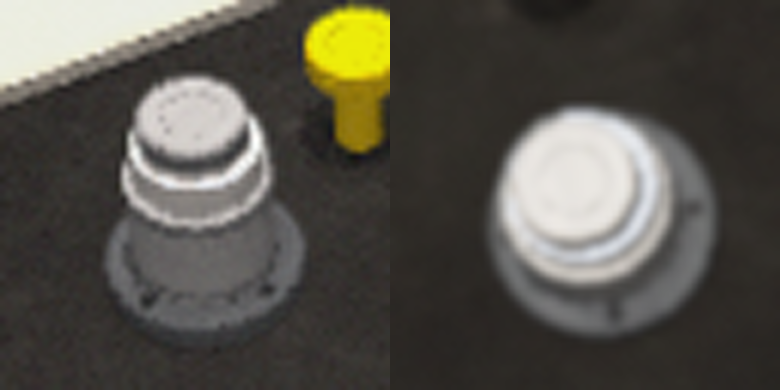

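The crop shows the grey steel plunger on top of the white-edged ring, sleeve and base. The head centre is at about scene (172,274) and top (213,253). The neighbouring yellow one is a different object, so the choice stands.

Run:
```python
from h import *
np.set_printoptions(precision=1,suppress=True)
ims={c:imaging.get_image(c) for c in('scene','top')}
s,t=ims['scene'],ims['top']
print('head',ray(s,(172.1,273.9),90.5)[:2],ray(t,(212.7,252.9),90.5)[:2],'base',ray(t,(218.8,257.3),14)[:2], 'base scene',ray(s,(154-.5+262/6.09,243-.5+206/6.09),14)[:2])
for c,im in ims.items():
    r,q=map(int,proj(im,(455,40,58)))
    g=cv2.cvtColor(im['pixels'],cv2.COLOR_RGB2GRAY)[r-14:r+14,q-14:q+14]
    m=(g<110).astype(np.uint8);k,lab,st,cen=cv2.connectedComponentsWithStats(m)
    for i in range(1,k):
        if st[i,4]>40:
            a,b=cen[i]; print('hole',c,st[i],ray(im,(b+r-14,a+q-14),58)[:2],(st[i,0]>0))
```

```text
head [443.6 400.2] [443.1 398.6] base [444.8 399.1] base scene [440.2 395.9]
hole scene [  7   9  17  13 167] [456.6  39.2] True
hole top [  8   7  15  14 167] [456.9  39.3] True
```

Run:
```python
from h import *
M=R.from_quat(read_state()['ee_rot']).as_matrix();print(M.round(4),read_state()['position'])
print(M.T@(np.array([443.5,399,190])-[166.555,602.378,256.312]))
```

```text
[[ 0.9638 -0.2665  0.    ]
 [-0.2665 -0.9638 -0.    ]
 [ 0.      0.     -1.    ]] [166.58399622 602.37806545 256.31528266]
[321.1321707  122.20303753  66.32474511]
```

Call:
apply_moves(rows=[{"hand": 1,"delta_pos": [20,8,0],"yaw": -0.05},{"hand": 1,"delta_pos": [50,19,0],"yaw": -0.1},{"hand": 1,"delta_pos": [85,32,0],"yaw": -0.15},{"hand": 1,"delta_pos": [120,46,5],"yaw": -0.2},{"hand": 1,"delta_pos": [155,59,15],"yaw": -0.27},{"hand": 1,"delta_pos": [190,72,25],"yaw": -0.27},{"hand": 1,"delta_pos": [225,86,35],"yaw": -0.27},{"hand": 1,"delta_pos": [260,99,45],"yaw": -0.27},{"hand": 1,"delta_pos": [290,110,55],"yaw": -0.27},{"hand": 1,"delta_pos": [310,118,62],"yaw": -0.27},{"hand": 1,"delta_pos": [321,122,66],"yaw": -0.27},{"hand": 1,"delta_pos": [321,122,66],"yaw": -0.27}])

```text
clock: 2.3
position: [444.7, 397.5, 189.2]
ee_rot: [1.0, -0.002, -0.001, 0.001]
contact_force: [-0.8, 0.9, 0.2]
gripper_width: 84.9
grasp_force: 0.0
```

Call:
apply_moves(rows=[{"hand": 1,"delta_pos": [0,0,15],"yaw": 0},{"hand": 1,"delta_pos": [0,0,40],"yaw": 0},{"hand": 1,"delta_pos": [0,0,65],"yaw": 0},{"hand": 1,"delta_pos": [0,0,80],"yaw": 0},{"hand": 1,"delta_pos": [0,0,86],"yaw": 0},{"hand": 0.3,"delta_pos": [0,0,86],"yaw": 0},{"hand": 0.3,"delta_pos": [0,0,86],"yaw": 0},{"hand": 0.3,"delta_pos": [0,0,86],"yaw": 0},{"hand": 0.3,"delta_pos": [0,0,86],"yaw": 0}])

```text
clock: 3.05
position: [443.8, 400.2, 105.9]
ee_rot: [1.0, 0.0, 0.001, -0.001]
contact_force: [-0.7, 0.0, 0.2]
gripper_width: 55.6
grasp_force: 0.0
```

Run:
```python
from h import *
st=read_state();print(st['position'],st['gripper_width'],st['contact_force'],st['joints'])
s,t=[imaging.get_image(c) for c in('scene','top')]
S=[]
for im in(s,t):
    r,q=map(int,proj(im,(443,399,85)));S.append(cv2.resize(im['pixels'][r-32:r+32,q-32:q+32,::-1],(390,390),interpolation=cv2.INTER_CUBIC))
cv2.imwrite('pics/g1.png',np.hstack(S))
```

```text
[443.80416736 400.20031952 105.88493398] 55.57650202809632 [-0.7195059   0.01128301  0.15501518] [ 1.00458695e+00  4.81942339e-01 -2.52274856e-01  3.07623687e-04
 -8.33543278e-01  5.66784410e-01]
```

View pics/g1.png

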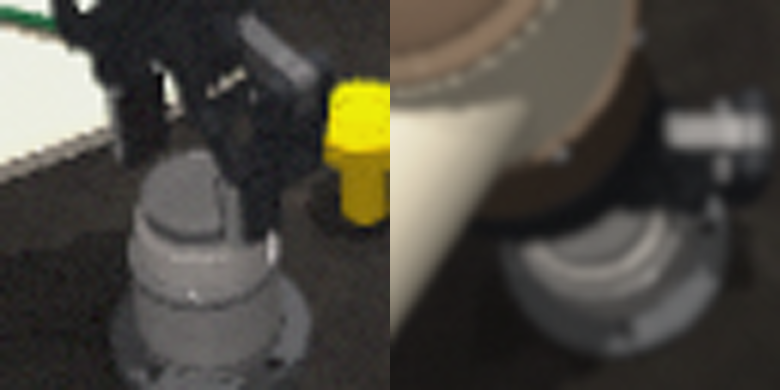

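The fingers straddle the steel head (scene crop: one finger left of the head, the other at its right edge, tips near the head's underside above the ring). I close here.

Call:
apply_moves(rows=[{"hand": -0.1,"delta_pos": [0,0,1],"yaw": 0},{"hand": -0.2,"delta_pos": [0,0,1],"yaw": 0},{"hand": -0.3,"delta_pos": [0,0,1],"yaw": 0},{"hand": -0.4,"delta_pos": [0,0,1],"yaw": 0},{"hand": -0.4,"delta_pos": [0,0,1],"yaw": 0},{"hand": -0.4,"delta_pos": [0,0,1],"yaw": 0}])

```text
clock: 3.65
position: [443.9, 399.7, 104.4]
ee_rot: [1.0, 0.0, 0.001, -0.001]
contact_force: [-1.2, 0.6, 5.4]
gripper_width: 39.4
grasp_force: 59.9
```

Call:
apply_moves(rows=[{"hand": -0.4,"delta_pos": [0,0,-2],"yaw": 0},{"hand": -0.4,"delta_pos": [0,0,-8],"yaw": 0},{"hand": -0.4,"delta_pos": [0,0,-18],"yaw": 0},{"hand": -0.4,"delta_pos": [0,0,-30],"yaw": 0},{"hand": -0.4,"delta_pos": [0,0,-45],"yaw": 0},{"hand": -0.4,"delta_pos": [0,0,-60],"yaw": 0},{"hand": -0.4,"delta_pos": [0,0,-70],"yaw": 0},{"hand": -0.4,"delta_pos": [0,0,-70],"yaw": 0},{"hand": -0.4,"delta_pos": [0,0,-70],"yaw": 0}])

```text
clock: 4.4
position: [443.3, 399.1, 173.6]
ee_rot: [1.0, -0.0, -0.0, -0.0]
contact_force: [0.3, -0.3, -3.5]
gripper_width: 39.2
grasp_force: 60.8
```

Run:
```python
from h import *
st=read_state();print(st['position'],st['gripper_width'],st['contact_force'])
s=imaging.get_image('scene')
r,q=map(int,proj(s,(443,399,100)));save(s,'g2.png',(r-45,r+45,q-45,q+45),5)
```

```text
[443.26183692 399.13295116 173.59712282] 39.16239197217629 [ 0.2929943  -0.25930287 -3.4531833 ]
```

View pics/g2.png

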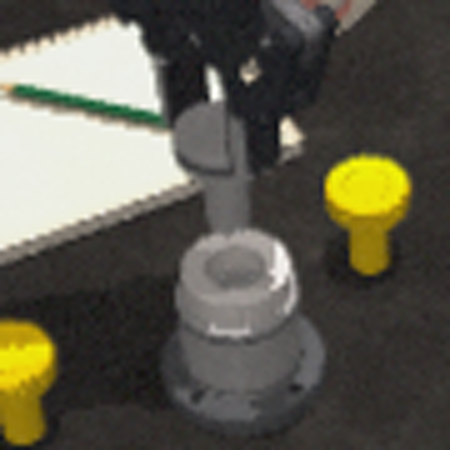

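The plunger hangs upright in the fingers (crop: head 210,135, shank down to about 215,230), and the ring stayed on the sleeve. I carry it to the bridge.

Call:
apply_moves(rows=[{"hand": -0.4,"delta_pos": [0,12,0],"yaw": 0},{"hand": -0.4,"delta_pos": [2,35,0],"yaw": 0},{"hand": -0.4,"delta_pos": [3,70,0],"yaw": 0},{"hand": -0.4,"delta_pos": [4,110,0],"yaw": 0},{"hand": -0.4,"delta_pos": [6,150,0],"yaw": 0},{"hand": -0.4,"delta_pos": [8,190,0],"yaw": 0},{"hand": -0.4,"delta_pos": [9,230,0],"yaw": 0},{"hand": -0.4,"delta_pos": [10,270,0],"yaw": 0},{"hand": -0.4,"delta_pos": [12,305,0],"yaw": 0},{"hand": -0.4,"delta_pos": [13,335,0],"yaw": 0},{"hand": -0.4,"delta_pos": [13.5,355,0],"yaw": 0},{"hand": -0.4,"delta_pos": [13.5,360,0],"yaw": 0}])

```text
clock: 5.45
position: [455.2, 35.8, 172.4]
ee_rot: [1.0, -0.002, -0.002, 0.001]
contact_force: [-0.2, 0.4, -3.1]
gripper_width: 39.1
grasp_force: 61.0
```

Call:
apply_moves(rows=[{"hand": -0.4,"delta_pos": [0,0,0],"yaw": 0},{"hand": -0.4,"delta_pos": [0,0,10],"yaw": 0},{"hand": -0.4,"delta_pos": [0,0,30],"yaw": 0},{"hand": -0.4,"delta_pos": [0,0,45],"yaw": 0},{"hand": -0.4,"delta_pos": [0,0,50],"yaw": 0},{"hand": -0.4,"delta_pos": [0,0,50],"yaw": 0},{"hand": -0.4,"delta_pos": [0,0,50],"yaw": 0}])

```text
clock: 6.03
position: [457.3, 39.9, 123.5]
ee_rot: [1.0, 0.001, 0.0, 0.0]
contact_force: [0.5, -0.1, -2.5]
gripper_width: 39.3
grasp_force: 61.0
```

Run:
```python
from h import *
st=read_state();print(st['position'],st['gripper_width'],st['contact_force'])
S=[]
for c in('scene','top'):
    im=imaging.get_image(c);r,q=map(int,proj(im,(457,39,75)));S.append(cv2.resize(im['pixels'][r-32:r+32,q-32:q+32,::-1],(390,390),interpolation=cv2.INTER_CUBIC))
cv2.imwrite('pics/g3.png',np.hstack(S))
```

```text
[457.31923286  39.87389831 123.47182856] 39.26869811807201 [ 0.5153542  -0.09542945 -2.50042907]
```

View pics/g3.png

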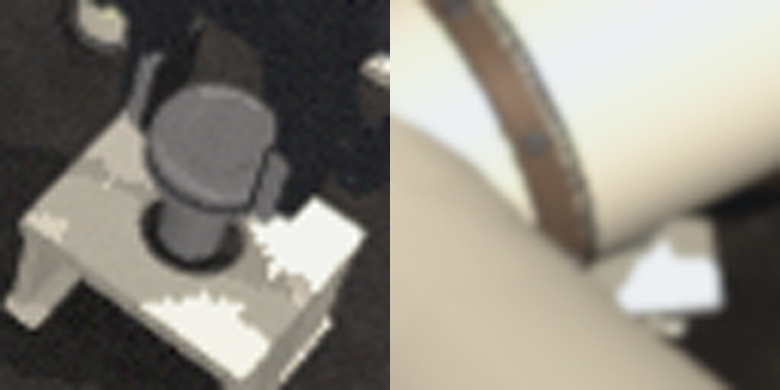

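The shank is centred over the hole (crop 190,235), so I lower it.

Call:
apply_moves(rows=[{"hand": -0.4,"delta_pos": [0,0,8],"yaw": 0},{"hand": -0.4,"delta_pos": [0,0,20],"yaw": 0},{"hand": -0.4,"delta_pos": [0,0,30],"yaw": 0},{"hand": -0.4,"delta_pos": [0,0,34],"yaw": 0},{"hand": -0.4,"delta_pos": [0,0,36],"yaw": 0},{"hand": -0.4,"delta_pos": [0,0,37],"yaw": 0},{"hand": -0.4,"delta_pos": [0,0,37],"yaw": 0}])

```text
clock: 6.72
position: [457.3, 39.4, 86.7]
ee_rot: [1.0, 0.0, 0.0, -0.0]
contact_force: [-0.2, -0.3, -3.0]
gripper_width: 39.1
grasp_force: 61.2
```

Call:
apply_moves(rows=[{"hand": -0.4,"delta_pos": [0,0,0.5],"yaw": 0},{"hand": -0.4,"delta_pos": [0,0,1],"yaw": 0},{"hand": -0.4,"delta_pos": [0,0,1],"yaw": 0}])

```text
clock: 6.97
position: [457.6, 39.4, 86.4]
ee_rot: [1.0, 0.0, 0.001, -0.0]
contact_force: [-2.0, 0.1, 4.3]
gripper_width: 39.1
grasp_force: 61.8
```

Call:
apply_moves(rows=[{"hand": 0.1,"delta_pos": [0,0,0],"yaw": 0},{"hand": 0.35,"delta_pos": [0,0,0],"yaw": 0},{"hand": 0.35,"delta_pos": [0,0,0],"yaw": 0},{"hand": 0.35,"delta_pos": [0,0,0],"yaw": 0},{"hand": 0.35,"delta_pos": [0,0,-10],"yaw": 0},{"hand": 0.35,"delta_pos": [0,0,-30],"yaw": 0},{"hand": 0.5,"delta_pos": [0,0,-60],"yaw": 0},{"hand": 0.8,"delta_pos": [0,0,-80],"yaw": 0},{"hand": 0.8,"delta_pos": [-2,-15,-85],"yaw": 0},{"hand": 0.8,"delta_pos": [-4,-40,-85],"yaw": 0},{"hand": 0.8,"delta_pos": [-6,-75,-85],"yaw": 0},{"hand": 0.8,"delta_pos": [-8,-110,-85],"yaw": 0}])

```text
clock: 7.97
position: [448.8, 150.0, 170.7]
ee_rot: [1.0, -0.001, 0.0, -0.0]
contact_force: [0.6, -0.0, 0.1]
gripper_width: 76.5
grasp_force: 0.0
```

Call:
apply_moves(rows=[{"hand": 0.8,"delta_pos": [-1,-40,0],"yaw": 0},{"hand": 0.8,"delta_pos": [-1,-80,0],"yaw": 0},{"hand": 0.8,"delta_pos": [-2,-120,0],"yaw": 0},{"hand": 0.8,"delta_pos": [-3,-160,0],"yaw": 0},{"hand": 0.8,"delta_pos": [-4,-195,0],"yaw": 0},{"hand": 0.8,"delta_pos": [-5,-225,0],"yaw": 0},{"hand": 0.8,"delta_pos": [-5.5,-245,0],"yaw": 0},{"hand": 0.8,"delta_pos": [-5.5,-250,0],"yaw": 0},{"hand": 0.8,"delta_pos": [-5.5,-250,0],"yaw": 0},{"hand": 0.8,"delta_pos": [-5.5,-250,0],"yaw": 0}])

```text
clock: 8.8
position: [443.1, 398.5, 169.8]
ee_rot: [1.0, 0.0, -0.0, 0.001]
contact_force: [0.4, -0.4, -0.1]
gripper_width: 77.0
grasp_force: 0.0
```

Run:
```python
from h import *
st=read_state();print(st['position'],st['gripper_width'],st['contact_force'])
S=[]
im=imaging.get_image('scene')
for p in ((457,39,60),(443,399,60)):
    r,q=map(int,proj(im,p));S.append(cv2.resize(im['pixels'][r-32:r+32,q-32:q+32,::-1],(390,390),interpolation=cv2.INTER_CUBIC));print(r-32,q-32)
cv2.imwrite('pics/g4.png',np.hstack(S))
```

```text
[443.1163065  398.5315851  169.79792659] 77.0133797561431 [ 0.37228049 -0.38285934 -0.05509186]
242 369
149 243
```

View pics/g4.png

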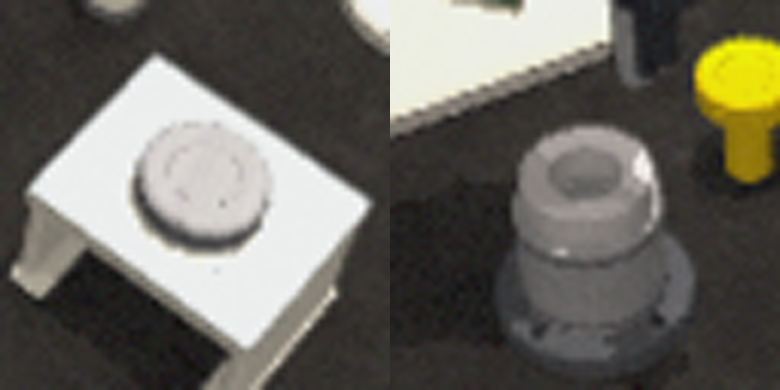

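The plunger is seated flat on the bridge (head at crop 203,185), and the ring is centred on the sleeve. Next is the ring.

Call:
apply_moves(rows=[{"hand": 0.8,"delta_pos": [0,0,15],"yaw": 0},{"hand": 0.8,"delta_pos": [0,0,40],"yaw": 0},{"hand": 0.8,"delta_pos": [0,0,65],"yaw": 0},{"hand": 0.8,"delta_pos": [0,0,78],"yaw": 0},{"hand": 0.7,"delta_pos": [0,0,82.5],"yaw": 0},{"hand": 0.55,"delta_pos": [0,0,83],"yaw": 0},{"hand": 0.4,"delta_pos": [0,0,83],"yaw": 0},{"hand": 0.2,"delta_pos": [0,0,83],"yaw": 0},{"hand": 0.0,"delta_pos": [0,0,83],"yaw": 0},{"hand": -0.1,"delta_pos": [0,0,83],"yaw": 0},{"hand": -0.1,"delta_pos": [0,0,83],"yaw": 0},{"hand": -0.1,"delta_pos": [0,0,83],"yaw": 0}])

```text
clock: 9.85
position: [444.2, 399.9, 89.3]
ee_rot: [1.0, 0.0, 0.001, -0.001]
contact_force: [0.4, -1.9, 5.6]
gripper_width: 47.7
grasp_force: 62.6
```

Call:
apply_moves(rows=[{"hand": -0.1,"delta_pos": [0,0,-2],"yaw": 0},{"hand": -0.1,"delta_pos": [0,0,-8],"yaw": 0},{"hand": -0.1,"delta_pos": [0,0,-25],"yaw": 0},{"hand": -0.1,"delta_pos": [0,0,-50],"yaw": 0},{"hand": -0.1,"delta_pos": [0,0,-70],"yaw": 0},{"hand": -0.1,"delta_pos": [5,10,-78],"yaw": 0},{"hand": -0.1,"delta_pos": [15,30,-80],"yaw": 0},{"hand": -0.1,"delta_pos": [30,60,-80],"yaw": 0},{"hand": -0.1,"delta_pos": [47,94,-80],"yaw": 0},{"hand": -0.1,"delta_pos": [65,130,-80],"yaw": 0},{"hand": -0.1,"delta_pos": [83,165,-80],"yaw": 0},{"hand": -0.1,"delta_pos": [100,200,-80],"yaw": 0}])

```text
clock: 10.85
position: [543.5, 196.8, 166.7]
ee_rot: [1.0, 0.0, -0.001, 0.0]
contact_force: [0.5, -0.2, -0.4]
gripper_width: 48.2
grasp_force: 62.0
```

Call:
apply_moves(rows=[{"hand": -0.1,"delta_pos": [18,35,0],"yaw": 0},{"hand": -0.1,"delta_pos": [36,70,0],"yaw": 0},{"hand": -0.1,"delta_pos": [52,103,0],"yaw": 0},{"hand": -0.1,"delta_pos": [66,131,0],"yaw": 0},{"hand": -0.1,"delta_pos": [75,147,0],"yaw": 0},{"hand": -0.1,"delta_pos": [76.5,150.5,0],"yaw": 0},{"hand": -0.1,"delta_pos": [76.5,150.5,0],"yaw": 0},{"hand": -0.1,"delta_pos": [76.5,150.5,20],"yaw": 0},{"hand": -0.1,"delta_pos": [76.5,150.5,50],"yaw": 0},{"hand": -0.1,"delta_pos": [76.5,150.5,80],"yaw": 0},{"hand": -0.1,"delta_pos": [76.5,150.5,90],"yaw": 0},{"hand": -0.1,"delta_pos": [76.5,150.5,90],"yaw": 0}])

```text
clock: 11.85
position: [617.3, 49.1, 74.1]
ee_rot: [1.0, 0.001, -0.004, 0.001]
contact_force: [0.7, -0.4, -0.4]
gripper_width: 47.9
grasp_force: 62.2
```

Run:
```python
from h import *
st=read_state();print(st['position'],st['gripper_width'],st['contact_force'])
S=[]
im=imaging.get_image('scene')
for p in ((620,49,50),(443,399,60)):
    r,q=map(int,proj(im,p));S.append(cv2.resize(im['pixels'][r-32:r+32,q-32:q+32,::-1],(390,390),interpolation=cv2.INTER_CUBIC));print(r-32,q-32)
cv2.imwrite('pics/g5.png',np.hstack(S))
```

```text
[617.31230571  49.05110741  74.09083934] 47.93002113806987 [ 0.69028029 -0.37383198 -0.40291597]
196 411
149 243
```

View pics/g5.png

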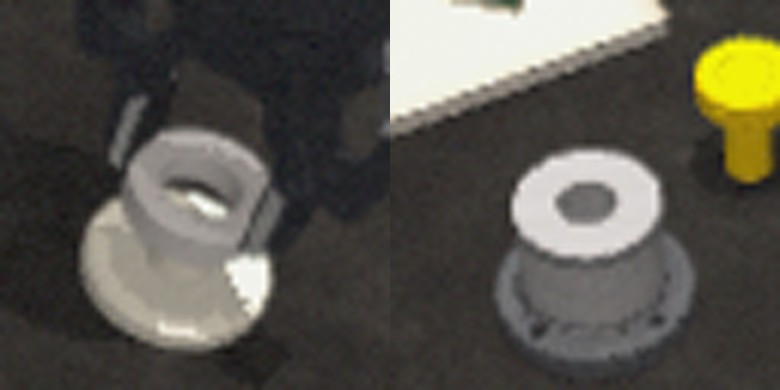

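The ring is held level above the cone, whose tip shows through the bore. The sleeve and base stand undisturbed, so I lower the ring.

Call:
apply_moves(rows=[{"hand": -0.1,"delta_pos": [0,0,5],"yaw": 0},{"hand": -0.1,"delta_pos": [0,0,14],"yaw": 0},{"hand": -0.1,"delta_pos": [0,0,24],"yaw": 0},{"hand": -0.1,"delta_pos": [0,0,32],"yaw": 0},{"hand": -0.1,"delta_pos": [0,0,36],"yaw": 0},{"hand": -0.1,"delta_pos": [0,0,38],"yaw": 0},{"hand": -0.1,"delta_pos": [0,0,38],"yaw": 0},{"hand": -0.1,"delta_pos": [0,0,38],"yaw": 0}])

```text
clock: 12.57
position: [620.9, 49.0, 39.5]
ee_rot: [1.0, 0.0, 0.001, -0.0]
contact_force: [3.3, 0.8, -2.5]
gripper_width: 47.9
grasp_force: 62.1
```

Call:
apply_moves(rows=[{"hand": -0.1,"delta_pos": [0,0,0.5],"yaw": 0},{"hand": -0.1,"delta_pos": [0,0,1],"yaw": 0},{"hand": -0.1,"delta_pos": [0,0,1],"yaw": 0}])

```text
clock: 12.82
position: [621.0, 49.0, 39.4]
ee_rot: [1.0, 0.0, 0.001, -0.0]
contact_force: [2.2, 0.5, 4.6]
gripper_width: 47.9
grasp_force: 62.7
```

Call:
apply_moves(rows=[{"hand": 0.2,"delta_pos": [0,0,0],"yaw": 0},{"hand": 0.6,"delta_pos": [0,0,0],"yaw": 0},{"hand": 0.6,"delta_pos": [0,0,0],"yaw": 0},{"hand": 0.6,"delta_pos": [0,0,0],"yaw": 0},{"hand": 0.6,"delta_pos": [0,0,-8],"yaw": 0},{"hand": 0.6,"delta_pos": [0,0,-25],"yaw": 0},{"hand": 0.9,"delta_pos": [0,0,-60],"yaw": 0},{"hand": 0.9,"delta_pos": [0,0,-90],"yaw": 0},{"hand": 0.9,"delta_pos": [-5,-10,-100],"yaw": 0},{"hand": 0.9,"delta_pos": [-15,-30,-100],"yaw": 0},{"hand": 0.9,"delta_pos": [-30,-60,-100],"yaw": 0},{"hand": 0.9,"delta_pos": [-46,-91,-100],"yaw": 0}])

```text
clock: 13.82
position: [573.3, 140.1, 138.8]
ee_rot: [1.0, -0.001, 0.0, -0.0]
contact_force: [0.1, 1.2, 0.3]
gripper_width: 81.2
grasp_force: 0.0
```

Call:
apply_moves(rows=[{"hand": 0.9,"delta_pos": [-18,-36,0],"yaw": 0},{"hand": 0.9,"delta_pos": [-36,-72,0],"yaw": 0},{"hand": 0.9,"delta_pos": [-54,-108,0],"yaw": 0},{"hand": 0.9,"delta_pos": [-72,-144,0],"yaw": 0},{"hand": 0.9,"delta_pos": [-90,-180,0],"yaw": 0},{"hand": 0.9,"delta_pos": [-108,-215,0],"yaw": 0},{"hand": 0.9,"delta_pos": [-122,-243,0],"yaw": 0},{"hand": 0.9,"delta_pos": [-130.5,-258,0],"yaw": 0},{"hand": 0.9,"delta_pos": [-130.5,-259.5,0],"yaw": 0},{"hand": 0.9,"delta_pos": [-130.5,-259.5,0],"yaw": 0},{"hand": 0.9,"delta_pos": [-130.5,-259.5,0],"yaw": 0}])

```text
clock: 14.73
position: [443.2, 398.6, 138.2]
ee_rot: [1.0, 0.0, -0.0, 0.0]
contact_force: [-0.6, -0.1, -0.6]
gripper_width: 81.3
grasp_force: 0.0
```

Run:
```python
from h import *
st=read_state();print(st['position'],st['gripper_width'],st['contact_force'])
S=[]
im=imaging.get_image('scene')
for p in ((620,49,20),(443,399,60)):
    r,q=map(int,proj(im,p));S.append(cv2.resize(im['pixels'][r-32:r+32,q-32:q+32,::-1],(390,390),interpolation=cv2.INTER_CUBIC));print(r-32,q-32)
cv2.imwrite('pics/g6.png',np.hstack(S))
```

```text
[443.24165137 398.55763109 138.20843399] 81.33898566943057 [-0.5890239  -0.10552362 -0.5593771 ]
204 408
149 243
```

View pics/g6.png

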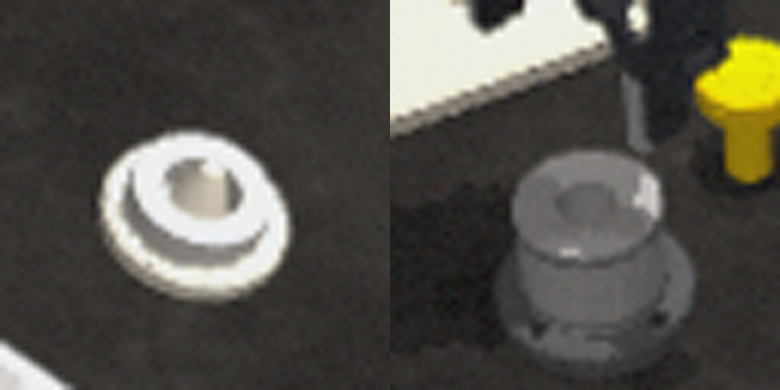

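The ring lies flat on the cone's foot (crop 195,210). Next is the sleeve.

Call:
apply_moves(rows=[{"hand": 1,"delta_pos": [0,0,15],"yaw": 0},{"hand": 1,"delta_pos": [0,0,40],"yaw": 0},{"hand": 1,"delta_pos": [0,0,65],"yaw": 0},{"hand": 1,"delta_pos": [0,0,82],"yaw": 0},{"hand": 0.8,"delta_pos": [0,0,87],"yaw": 0},{"hand": 0.6,"delta_pos": [0,0,88],"yaw": 0},{"hand": 0.4,"delta_pos": [0,0,88],"yaw": 0},{"hand": 0.2,"delta_pos": [0,0,88],"yaw": 0},{"hand": 0,"delta_pos": [0,0,88],"yaw": 0},{"hand": 0,"delta_pos": [0,0,88],"yaw": 0},{"hand": 0,"delta_pos": [0,0,88],"yaw": 0}])

```text
clock: 15.7
position: [444.2, 399.7, 51.7]
ee_rot: [1.0, 0.0, 0.001, -0.001]
contact_force: [1.8, -1.5, 4.1]
gripper_width: 56.1
grasp_force: 65.8
```

Call:
apply_moves(rows=[{"hand": 0,"delta_pos": [0,0,-2],"yaw": 0},{"hand": 0,"delta_pos": [0,0,-6],"yaw": 0},{"hand": 0,"delta_pos": [0,0,-13],"yaw": 0},{"hand": 0,"delta_pos": [0,0,-22],"yaw": 0},{"hand": 0,"delta_pos": [0,0,-35],"yaw": 0},{"hand": 0,"delta_pos": [0,0,-50],"yaw": 0},{"hand": 0,"delta_pos": [0,0,-65],"yaw": 0},{"hand": 0,"delta_pos": [0,0,-77],"yaw": 0},{"hand": 0,"delta_pos": [0,0,-82],"yaw": 0},{"hand": 0,"delta_pos": [0,0,-82],"yaw": 0}])

```text
clock: 16.53
position: [443.5, 399.6, 133.9]
ee_rot: [1.0, 0.0, 0.001, -0.001]
contact_force: [0.4, 0.6, -7.6]
gripper_width: 56.3
grasp_force: 65.4
```

Call:
apply_moves(rows=[{"hand": 0,"delta_pos": [7,8,0],"yaw": 0},{"hand": 0,"delta_pos": [22,24,0],"yaw": 0},{"hand": 0,"delta_pos": [43,47,0],"yaw": 0},{"hand": 0,"delta_pos": [65,71,0],"yaw": 0},{"hand": 0,"delta_pos": [87,95,0],"yaw": 0},{"hand": 0,"delta_pos": [109,119,0],"yaw": 0},{"hand": 0,"delta_pos": [131,144,0],"yaw": 0},{"hand": 0,"delta_pos": [151,166,0],"yaw": 0},{"hand": 0,"delta_pos": [166,183,0],"yaw": 0},{"hand": 0,"delta_pos": [175.5,194,0],"yaw": 0},{"hand": 0,"delta_pos": [175.5,194,0],"yaw": 0},{"hand": 0,"delta_pos": [175.5,194,10],"yaw": 0}])

```text
clock: 17.53
position: [620.1, 204.8, 123.0]
ee_rot: [1.0, -0.001, 0.001, -0.001]
contact_force: [0.8, 0.8, -5.6]
gripper_width: 56.3
grasp_force: 65.6
```

Call:
apply_moves(rows=[{"hand": 0,"delta_pos": [0,0,2],"yaw": 0},{"hand": 0,"delta_pos": [0,0,2],"yaw": 0},{"hand": 0,"delta_pos": [0,0,2],"yaw": 0}])

```text
clock: 17.78
position: [618.0, 206.0, 119.5]
ee_rot: [1.0, 0.001, -0.001, 0.0]
contact_force: [0.4, 0.4, -7.1]
gripper_width: 55.9
grasp_force: 65.5
```

Run:
```python
from h import *
st=read_state();print(st['position'],st['gripper_width'],st['contact_force'])
S=[]
im=imaging.get_image('scene')
for p in ((619,205,60),(443,399,20)):
    r,q=map(int,proj(im,p));S.append(cv2.resize(im['pixels'][r-32:r+32,q-32:q+32,::-1],(390,390),interpolation=cv2.INTER_CUBIC));print(r-32,q-32)
cv2.imwrite('pics/g7.png',np.hstack(S))
```

```text
[618.01006    205.9844359  119.51135435] 55.921049919036335 [ 0.36080914  0.3574261  -7.1165921 ]
155 355
161 244
```

View pics/g7.png

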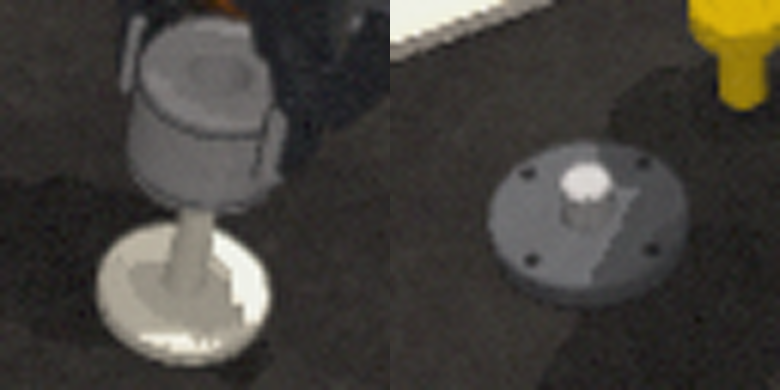

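The sleeve is held upright above the peg, and the base stayed on the bench (spigot at crop 585,185). I lower it in steps.

Call:
apply_moves(rows=[{"hand": 0,"delta_pos": [0,0,5],"yaw": 0},{"hand": 0,"delta_pos": [0,0,12],"yaw": 0},{"hand": 0,"delta_pos": [0,0,18],"yaw": 0},{"hand": 0,"delta_pos": [0,0,23],"yaw": 0},{"hand": 0,"delta_pos": [0,0,27],"yaw": 0},{"hand": 0,"delta_pos": [0,0,30],"yaw": 0},{"hand": 0,"delta_pos": [0,0,30],"yaw": 0}])

```text
clock: 18.42
position: [618.5, 205.0, 89.2]
ee_rot: [1.0, -0.0, -0.001, 0.0]
contact_force: [0.4, -0.0, -6.5]
gripper_width: 56.2
grasp_force: 65.6
```

Call:
apply_moves(rows=[{"hand": 0,"delta_pos": [0,0,6],"yaw": 0},{"hand": 0,"delta_pos": [0,0,14],"yaw": 0},{"hand": 0,"delta_pos": [0,0,22],"yaw": 0},{"hand": 0,"delta_pos": [0,0,30],"yaw": 0},{"hand": 0,"delta_pos": [0,0,37],"yaw": 0},{"hand": 0,"delta_pos": [0,0,41],"yaw": 0},{"hand": 0,"delta_pos": [0,0,42.5],"yaw": 0},{"hand": 0,"delta_pos": [0,0,42.5],"yaw": 0},{"hand": 0,"delta_pos": [0,0,42.5],"yaw": 0}])

```text
clock: 19.17
position: [619.1, 205.3, 47.9]
ee_rot: [1.0, 0.0, 0.0, -0.0]
contact_force: [0.1, -0.0, -6.9]
gripper_width: 56.0
grasp_force: 65.5
```

Call:
apply_moves(rows=[{"hand": 0,"delta_pos": [0,0,0.5],"yaw": 0},{"hand": 0,"delta_pos": [0,0,1],"yaw": 0},{"hand": 0,"delta_pos": [0,0,1],"yaw": 0}])

```text
clock: 19.42
position: [619.1, 205.3, 47.8]
ee_rot: [1.0, 0.0, 0.0, -0.0]
contact_force: [-1.7, -0.0, -0.0]
gripper_width: 56.0
grasp_force: 66.2
```

Call:
apply_moves(rows=[{"hand": 0.5,"delta_pos": [0,0,0],"yaw": 0},{"hand": 0.85,"delta_pos": [0,0,0],"yaw": 0},{"hand": 0.85,"delta_pos": [0,0,0],"yaw": 0},{"hand": 0.85,"delta_pos": [0,0,0],"yaw": 0},{"hand": 0.85,"delta_pos": [0,0,-10],"yaw": 0},{"hand": 0.85,"delta_pos": [0,0,-35],"yaw": 0},{"hand": 0.85,"delta_pos": [0,0,-65],"yaw": 0},{"hand": 0.5,"delta_pos": [0,0,-85],"yaw": 0},{"hand": 0.0,"delta_pos": [-10,-11,-90],"yaw": 0},{"hand": 0.0,"delta_pos": [-30,-33,-90],"yaw": 0},{"hand": 0.0,"delta_pos": [-52,-57,-90],"yaw": 0},{"hand": 0.0,"delta_pos": [-75,-83,-90],"yaw": 0}])

```text
clock: 20.42
position: [542.9, 288.7, 137.2]
ee_rot: [1.0, -0.001, 0.0, -0.0]
contact_force: [-0.2, 0.6, -0.7]
gripper_width: 42.7
grasp_force: 0.0
```

Call:
apply_moves(rows=[{"hand": 0,"delta_pos": [-23,-25,0],"yaw": 0},{"hand": 0,"delta_pos": [-46,-51,0],"yaw": 0},{"hand": 0,"delta_pos": [-68,-75,0],"yaw": 0},{"hand": 0,"delta_pos": [-87,-96,0],"yaw": 0},{"hand": 0,"delta_pos": [-98,-108,0],"yaw": 0},{"hand": 0,"delta_pos": [-100.5,-111,0],"yaw": 0},{"hand": 0,"delta_pos": [-100.5,-111,0],"yaw": 0},{"hand": 0,"delta_pos": [-100.5,-111,0],"yaw": 0}])

```text
clock: 21.08
position: [443.3, 399.0, 136.8]
ee_rot: [1.0, 0.0, -0.0, 0.0]
contact_force: [-0.4, 0.2, -0.7]
gripper_width: 42.5
grasp_force: 0.0
```

Run:
```python
from h import *
st=read_state();print(st['position'],st['gripper_width'],st['contact_force'])
S=[]
im=imaging.get_image('scene')
for p in ((619,205,40),(443,399,20)):
    r,q=map(int,proj(im,p));S.append(cv2.resize(im['pixels'][r-32:r+32,q-32:q+32,::-1],(390,390),interpolation=cv2.INTER_CUBIC));print(r-32,q-32)
cv2.imwrite('pics/g8.png',np.hstack(S))
print([(d['location'],d['score'],ray(im,d['location'],0)) for d in nets.pinpoint('scene','die_base')[:2]])
```

```text
[443.32636023 399.01537323 136.83425404] 42.49557337699589 [-0.36417668  0.23533592 -0.73342457]
161 354
161 244
[([200.9, 274.5], 0.55, array([435.26281468, 398.38107751,   0.        ]))]
```

View pics/g8.png

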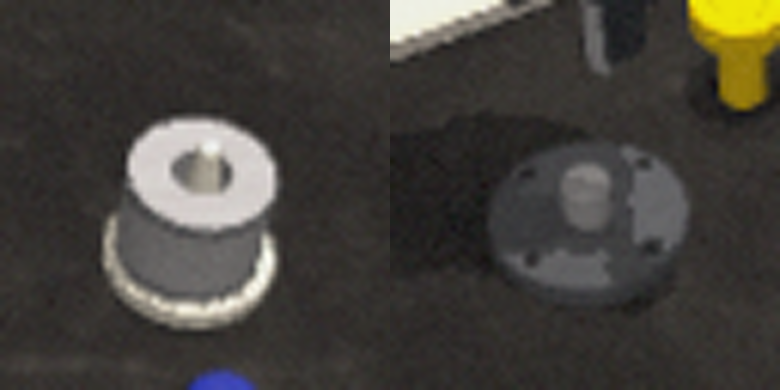

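The sleeve is seated on the peg's foot with the peg in its bore. Next is the base, by its spigot (crop 586,195).

Call:
apply_moves(rows=[{"hand": 0,"delta_pos": [0,0,15],"yaw": 0},{"hand": 0,"delta_pos": [0,0,40],"yaw": 0},{"hand": 0,"delta_pos": [0,0,65],"yaw": 0},{"hand": 0,"delta_pos": [0,0,84],"yaw": 0},{"hand": 0,"delta_pos": [0,0,92],"yaw": 0},{"hand": -0.2,"delta_pos": [0,0,94],"yaw": 0},{"hand": -0.4,"delta_pos": [0,0,94],"yaw": 0},{"hand": -0.6,"delta_pos": [0,0,94],"yaw": 0},{"hand": -0.8,"delta_pos": [0,0,94],"yaw": 0},{"hand": -0.8,"delta_pos": [0,0,94],"yaw": 0},{"hand": -0.8,"delta_pos": [0,0,94],"yaw": 0}])

```text
clock: 22.1
position: [444.0, 399.5, 43.9]
ee_rot: [1.0, 0.0, 0.001, -0.001]
contact_force: [1.9, -0.9, 0.4]
gripper_width: 17.3
grasp_force: 58.8
```

Call:
apply_moves(rows=[{"hand": -0.8,"delta_pos": [0,0,-2],"yaw": 0},{"hand": -0.8,"delta_pos": [0,0,-8],"yaw": 0},{"hand": -0.8,"delta_pos": [0,0,-20],"yaw": 0},{"hand": -0.8,"delta_pos": [0,0,-35],"yaw": 0},{"hand": -0.8,"delta_pos": [0,0,-47],"yaw": 0},{"hand": -0.8,"delta_pos": [0,0,-50],"yaw": 0},{"hand": -0.8,"delta_pos": [-1,10,-50],"yaw": 0},{"hand": -0.8,"delta_pos": [-2,28,-50],"yaw": 0},{"hand": -0.8,"delta_pos": [-3,50,-50],"yaw": 0},{"hand": -0.8,"delta_pos": [-4,75,-50],"yaw": 0},{"hand": -0.8,"delta_pos": [-5,100,-50],"yaw": 0}])

```text
clock: 23.02
position: [437.1, 297.0, 91.6]
ee_rot: [1.0, 0.0, -0.001, 0.001]
contact_force: [0.2, -0.3, -4.5]
gripper_width: 16.4
grasp_force: 58.9
```

Call:
apply_moves(rows=[{"hand": -0.8,"delta_pos": [-0.5,25,0],"yaw": 0},{"hand": -0.8,"delta_pos": [-1,48,0],"yaw": 0},{"hand": -0.8,"delta_pos": [-2,68,0],"yaw": 0},{"hand": -0.8,"delta_pos": [-2.5,82,0],"yaw": 0},{"hand": -0.8,"delta_pos": [-2.5,87,0],"yaw": 0},{"hand": -0.8,"delta_pos": [-2.5,87,0],"yaw": 0},{"hand": -0.8,"delta_pos": [-2.5,87,5],"yaw": 0},{"hand": -0.8,"delta_pos": [-2.5,87,15],"yaw": 0},{"hand": -0.8,"delta_pos": [-2.5,87,20],"yaw": 0},{"hand": -0.8,"delta_pos": [-2.5,87,20],"yaw": 0},{"hand": -0.8,"delta_pos": [-2.5,87,20],"yaw": 0}])

```text
clock: 23.93
position: [435.9, 212.8, 72.3]
ee_rot: [1.0, 0.001, -0.0, 0.0]
contact_force: [0.0, 0.5, -4.2]
gripper_width: 17.0
grasp_force: 58.9
```

Run:
```python
from h import *
st=read_state();print(st['position'],st['gripper_width'],st['contact_force'])
S=[]
im=imaging.get_image('scene')
for p in ((436,212,15),(443,399,20)):
    r,q=map(int,proj(im,p));S.append(cv2.resize(im['pixels'][r-40:r+40,q-40:q+40,::-1],(390,390),interpolation=cv2.INTER_CUBIC));print(r-40,q-40)
cv2.imwrite('pics/g9.png',np.hstack(S))
```

```text
[435.92416011 212.77724271  72.32865066] 17.02755376914807 [ 0.02201273  0.5190839  -4.24902166]
201 289
153 236
```

View pics/g9.png

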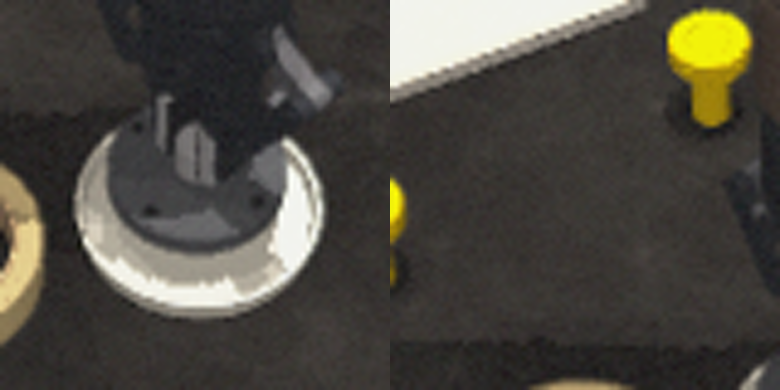

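The base is held level, centred over the dish. I lower it.

Call:
apply_moves(rows=[{"hand": -0.8,"delta_pos": [0,0,4],"yaw": 0},{"hand": -0.8,"delta_pos": [0,0,10],"yaw": 0},{"hand": -0.8,"delta_pos": [0,0,17],"yaw": 0},{"hand": -0.8,"delta_pos": [0,0,22],"yaw": 0},{"hand": -0.8,"delta_pos": [0,0,24.5],"yaw": 0},{"hand": -0.8,"delta_pos": [0,0,25],"yaw": 0},{"hand": -0.8,"delta_pos": [0,0,25],"yaw": 0}])

```text
clock: 24.57
position: [435.6, 211.8, 47.8]
ee_rot: [1.0, 0.0, -0.0, 0.001]
contact_force: [-0.9, -0.8, -0.7]
gripper_width: 17.3
grasp_force: 59.3
```

Call:
apply_moves(rows=[{"hand": -0.8,"delta_pos": [0,0,0.5],"yaw": 0},{"hand": -0.8,"delta_pos": [0,0,1],"yaw": 0},{"hand": -0.8,"delta_pos": [0,0,1],"yaw": 0}])

```text
clock: 24.82
position: [435.6, 211.8, 47.8]
ee_rot: [1.0, 0.0, -0.0, 0.0]
contact_force: [-4.8, -2.3, 8.5]
gripper_width: 17.5
grasp_force: 60.2
```

Contact with the floor. I release, rise and clear the view.

Call:
apply_moves(rows=[{"hand": -0.4,"delta_pos": [0,0,0],"yaw": 0},{"hand": 0,"delta_pos": [0,0,0],"yaw": 0},{"hand": 0,"delta_pos": [0,0,0],"yaw": 0},{"hand": 0,"delta_pos": [0,0,-8],"yaw": 0},{"hand": 0,"delta_pos": [0,0,-30],"yaw": 0},{"hand": 0,"delta_pos": [0,0,-65],"yaw": 0},{"hand": 0,"delta_pos": [0,0,-100],"yaw": 0},{"hand": 0,"delta_pos": [0,-30,-130],"yaw": 0},{"hand": 0,"delta_pos": [0,-65,-150],"yaw": 0},{"hand": 0,"delta_pos": [0,-105,-150],"yaw": 0},{"hand": 0,"delta_pos": [0,-145,-150],"yaw": 0},{"hand": 0,"delta_pos": [0,-185,-150],"yaw": 0}])

```text
clock: 25.82
position: [436.0, 399.2, 198.6]
ee_rot: [1.0, -0.0, 0.001, -0.001]
contact_force: [-0.7, -0.1, -1.1]
gripper_width: 42.6
grasp_force: 0.0
```

Call:
apply_moves(rows=[{"hand": 0,"delta_pos": [-25,-30,0],"yaw": 0},{"hand": 0,"delta_pos": [-50,-60,0],"yaw": 0},{"hand": 0,"delta_pos": [-75,-90,0],"yaw": 0},{"hand": 0,"delta_pos": [-95,-110,0],"yaw": 0},{"hand": 0,"delta_pos": [-100,-120,0],"yaw": 0},{"hand": 0,"delta_pos": [-100,-120,0],"yaw": 0},{"hand": 0,"delta_pos": [-100,-120,0],"yaw": 0}])

```text
clock: 26.4
position: [335.8, 517.3, 197.0]
ee_rot: [1.0, 0.001, 0.0, 0.0]
contact_force: [0.9, 0.3, 1.0]
gripper_width: 42.9
grasp_force: 0.0
```

```bash
python3 - <<'E'
from h import *
im=imaging.get_image('scene');save(im,'end.png',(130,320,270,470),4)
im2=imaging.get_image('scene')
E
python3 - <<'E'
import cv2
a=cv2.imread('pics/end.png');cv2.imwrite('pics/end2.png',cv2.resize(a,(630,598)))
E
```

```text
(no output)
```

View pics/end2.png

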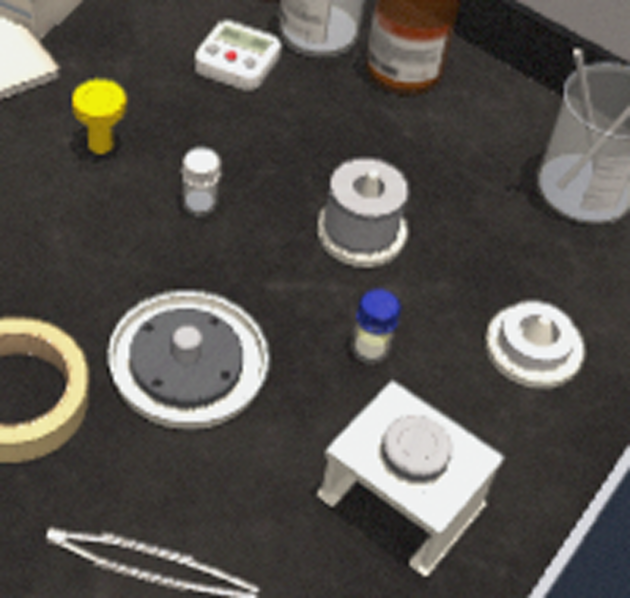

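All four parts are seated in the picture: base in the dish (187,355), sleeve (365,210), ring (537,342) and plunger (417,447). Both vials are standing where they were.

```bash
python3 -c "
from h import *
print(workorder.job_done())"
```

```text
the job is handed in; nothing more can be done
None
```

The pellet die is apart: plunger, stop ring, sleeve and base each sit flat and upright on their own stands, both vials are still standing in place, and the job was handed in at about 26 s (limit 125 s).

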